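# Set up the condiment tray

### The arm

A 6-joint arm with a two-finger parallel gripper is mounted at the origin on a cart in front of the work surface, level with it; the furniture and walls round the work are solid. World frame = base frame: x ahead of the robot, y to its left, z up, the work surface at z = 0. Lengths are in m, angles in degrees, forces in N, time in s.
With the tool pointing down it reaches from about 0.4 to 0.825 m from the base axis. Payload 7 kg.
Tool frame: the origin (TCP) lies at the very end of the fingers, on their centre line; the grasp point (between the pads) lies 19 mm behind it (ctrl.grip_depth is the distance from the TCP to the grasp point, in m); z points along the fingers, y is the line along which they close (so a half turn about z gives the same grasp; the last joint's range is limited). The gripper opens to 88 mm and grips with 3 to 60 N. Pads are 19 mm wide; open, the fingers measure 130 mm over their backs; the gripper's body (78 mm by 193 mm) begins 47 mm behind the grasp point.
Start: joints at [80.678, 20.546, 0.682, 0, -70.136, -16.507], TCP at [0.294, 0.608, 0.227] pointing down, gripper open.
Joint ranges: [-176.03, 176.03], [-82.01, 121.73], [-58.28, 71.71], [-173.87, 95.51], [-174.79, -0.11], [-173.66, 173.66]. Speed limits (degrees/s): [136.94, 136.94, 172.46, 180, 180, 180].

### API

Orientations are given as [roll, pitch, yaw] about the fixed x, y, z axes, in that order (R = Rz(yaw) Ry(pitch) Rx(roll)).
In Python, from plant import get_obs, eyes, ctrl, spotter gives the robot as it stands.
- The arm moves only by the shell command python3 -m crank 'ROWS'. ROWS is JSON, one flat list of numbers, 7 for each row, row after row: the turn, a rotation vector about the tool's x, y, z in rad, then the shift along the tool's x, y, z in mm, then the opening, from 0 (shut) to 1 (fully open). A call has 1 to 5 rows; each row shifts and turns the commanded pose from where the row before left it, along the tool's axes as they then stand; what a row does not reach is not made up. A row lasts 1/8 s, in which the tool goes at most 62.5 mm and 10.7 degrees, less where a joint would pass 70% of its speed; a pose out of reach is approached as far as the arm can. A call is refused whole if a number of a shift passes 62.5 or a number of a turn 0.188, either way. A call with a gripper value outside its range is refused whole. The fingers move at their own pace and stop on an object; the grip force is fixed at half the most. Time passes only in rows, so rows that do not move let the fingers close. It gives the time, the measured TCP pose, the force, the opening and the grip force at its end, in the units of the state.
- get_obs(): the state, without advancing time (a new reading comes with each control period).
- eyes.snapshot(name): name is "scene" or "side" or "wrist"; returns the picture (420x560x3 uint8, blue, green, red); there is no depth.
- eyes.camera_model(name): a dict with "fx", "fy", "cx", "cy" (pixels), "extrinsics" (4x4, takes a point from camera to world coordinates). Camera axes: x right, y down, z forward; pixel columns grow to the right and rows downward; lengths in m; the calibration is good to about 2 mm. A picture is of the moment at which its call begins: read the wrist's pose just before it. camera_model takes no time and is no camera call; for the wrist camera it gives the pose at the moment of the call.
- ctrl.close_job(): hands the job in; it is judged then, once.
Trained networks look in the newest picture that a camera, given by its name, has taken for a name from the list of things; names that differ only in an ending like _2 or _b are one class to them, and where a whole thing is asked for, a point or a joint stands for the part that bears it (a point fixed in the world has none). Each returns a list of dicts, best first, with "p" (0 to 1); they miss things now and then, are a little off and sometimes report something else, mostly with a low value. They report only what shows in the picture. A call takes as long as a camera call. They do not tell look-alikes from the thing itself.
- spotter.outline_of(camera, target): "region" (420x560 bool, what is visible of it) and "rect" ([left, top, width, height] in pixels, round what is visible of it).
- spotter.place_of(camera, target): "location" ([column, row] in pixels: a listed point, or the origin of a listed thing).
The state is a dict: "clock": time; "joint_pos": joint angles; "qvel": joint speeds; "tau": joint torques, N m; "tool_pos": TCP position; "orientation": TCP orientation; "force": force on the tool from outside, world axes, zero at the start; "moment": the same for the moment, N m; "opening": finger opening in m; "gripper_force": force on a finger pad.
Only numpy, scipy, OpenCV 4.12 (cv2) and the standard library are available. Lean on these libraries where they do the work, as an engineer would, in place of code of your own. Each camera call takes 0.05 s, during which the arm holds its last target. There are 200 camera calls.

### The job

Get the condiment tray ready for dinner: stand the pepper mill in the wide round holder, the salt shaker in the small round holder and the spice jar in the square holder, and lay the matchbox flat in the long shallow dish. Do not tip anything over. The pill bottle and the balm pot do not belong on the tray: leave them where they are.

Things in the scene. Friction and masses are not known exactly. Their poses are not given: they have to be found in the camera images.
- pepper_mill: Dark brown turned-wood pepper mill, 170 mm tall, loose, 0.14 to 0.24 kg. Body up to 58 mm diameter and waisted; round head of 48 mm diameter between 123 and 159 mm height (does not turn), small knob above. Origin: centre of its underside; z up. It starts upright on the table. 
- salt_shaker: Glass salt shaker with a domed grey perforated top, loose, 44 mm diameter, 90 mm tall; glass up to about 68 mm, tapering upward, top 34 mm in diameter above 74 mm. 0.08 to 0.13 kg. Origin: centre of its underside; z up. It starts upright on the table. 
- spice_jar: Clear spice jar of rounded-square section, 45 x 44 mm, 100 mm tall with its round 44 mm yellow cap (from 80 mm up), loose, 0.09 to 0.15 kg. Sides along its x and y axes. Origin: centre of its underside; z up. It starts upright on the table. 
- matchbox: Closed cardboard matchbox lying flat, loose, 36 mm (x) by 52 mm (y) by 15 mm high, about 18 g; it does not open. Origin: centre of its underside; z up.
- pill_bottle: Slim clear pill bottle with an orange cap, 113 mm tall, 33 mm diameter, cap 40 mm; loose. Does not belong on the tray; to be left alone. Origin: centre of its underside; z up. It starts upright on the table. 
- balm_pot: Squat round balm pot with a red lid, 58 mm diameter, 50 mm tall; loose. Does not belong on the tray; to be left alone. Origin: centre of its underside; z up. It starts upright on the table. 
- wide_round_holder: The wider of the two round holders, an open cup: inner diameter 76 mm, wall 4 mm, 34 mm high, inner floor 4 mm above its underside. White ceramic, immovable; the four holders stand in a row, in any order, 90 mm between centres, on a dark wooden tray (370 x 130 mm, rim 18 mm high). Origin: centre of its underside, 8 mm above the table; z up, y along the row, x across it.
- small_round_holder: The smaller of the two round holders, an open cup: inner diameter 60 mm, wall 4 mm, 34 mm high, inner floor 4 mm above its underside. White ceramic, immovable; the four holders stand in a row, in any order, 90 mm between centres, on a dark wooden tray (370 x 130 mm, rim 18 mm high). Origin: centre of its underside, 8 mm above the table; z up, y along the row, x across it.
- square_holder: Square open holder: inside 64 x 64 mm, wall 4 mm, 34 mm high, inner floor 4 mm above its underside. White ceramic, immovable; the four holders stand in a row, in any order, 90 mm between centres, on a dark wooden tray (370 x 130 mm, rim 18 mm high). Origin: centre of its underside, 8 mm above the table; z up, y along the row, x across it.
- long_dish: Long, shallow rectangular dish: inside 104 mm (x) by 72 mm (y), wall 4 mm, only 12 mm high, inner floor 4 mm above its underside. White ceramic, immovable; the four holders stand in a row, in any order, 90 mm between centres, on a dark wooden tray (370 x 130 mm, rim 18 mm high). Origin: centre of its underside, 8 mm above the table; z up, y along the row, x across it.
There are look-alikes about, which are no part of the job. There is more than one size of the matchbox; the one meant has the size given above.

How it is judged (in metres and radians):
At the end, for the whole second after the job is handed in: Mill, shaker and jar stand in their own holders (within 5 mm of the floor, 14 mm of the centre, 0.12 rad of upright); matchbox flat on the dish floor (centre within 38 mm along, 22 mm across); all four released, at rest; pill bottle and balm pot upright, within 40 mm of their start (horizontal distance between pepper_mill and wide_round_holder below 0.014 m and z of pepper_mill in the frame of wide_round_holder below 0.009 m and angle between each of pepper_mill, salt_shaker, spice_jar, matchbox's own z axis and vertical below 0.12 rad and horizontal distance between salt_shaker and small_round_holder below 0.014 m and z of salt_shaker in the frame of small_round_holder below 0.009 m and horizontal distance between spice_jar and square_holder below 0.014 m and z of spice_jar in the frame of square_holder below 0.009 m and x of matchbox in the frame of long_dish between -0.038 and 0.038 m and y of matchbox in the frame of long_dish between -0.022 and 0.022 m and z of matchbox in the frame of long_dish below 0.009 m and linear speed of each of pepper_mill, salt_shaker, spice_jar, matchbox below 0.02 m/s and distance of each of pill_bottle, balm_pot from where it was at the start of the episode below 0.04 m and angle between each of pill_bottle, balm_pot's own z axis and vertical below 0.2 rad); the robot touches nothing.
It fails at once if the pill bottle is moved more than 40 mm or knocked over (distance of pill_bottle from where it was at the start of the episode above 0.04 m or angle between pill_bottle's own z axis and vertical above 0.6 rad).
It fails at once if the balm pot is moved more than 40 mm or knocked over (distance of balm_pot from where it was at the start of the episode above 0.04 m or angle between balm_pot's own z axis and vertical above 0.6 rad).
It fails at once if the mill, shaker, jar or matchbox is tipped over (angle between any of pepper_mill, salt_shaker, spice_jar, matchbox's own z axis and vertical above 0.9 rad).
It also fails if it takes over 99 s, if anything falls off the work surface, if the arm or the gripper's body presses on something with over 40 N, if the wrist force passes 120 N, or if a joint passes its speed limit or range.

## Working session

There is one attempt and no reset: what is moved stays moved. The work goes in short steps, Python scripts to look and compute and a shell command to move; the robot and the scene stay as the last step left them, time stands still between calls to the robot, and variables do not carry over. Pictures are saved under pics/ and viewed, at most 18 in all, crops included, and the job is handed in when it is done.

```bash
mkdir -p pics; ls; python3 - <<'E'
from plant import get_obs, eyes, ctrl, spotter
import cv2
print(get_obs())
for n in ("scene","side"):
    cv2.imwrite(f"pics/{n}0.png",eyes.snapshot(n))
    m=eyes.camera_model(n); print(m)
    for t in "pepper_mill salt_shaker spice_jar matchbox pill_bottle balm_pot wide_round_holder small_round_holder square_holder long_dish".split():
        print(n,t,[(round(d["p"],2),[round(float(v)) for v in d["location"]]) for d in spotter.place_of(n,t)])
E
```

```text
pics
{'clock': 0.0, 'joint_pos': array([ 8.06780682e+01,  2.05906730e+01,  6.33814714e-01, -2.05435985e-02,
       -7.01360422e+01, -1.65079452e+01]), 'qvel': array([-0.04430322, -0.05974774, -0.04038007,  0.03164478,  0.00782187,
        0.03977845]), 'tau': array([ 8.55449780e-04, -5.82713163e+01,  2.93062466e+01,  6.99744925e+00,
        7.11334185e-03, -1.50826386e-04]), 'tool_pos': array([0.29389481, 0.60711272, 0.22563027]), 'orientation': array([ 1.79905441e+02, -7.88383457e-03, -2.58368666e+01]), 'force': array([-0.05407358, -0.45933836,  0.67184466]), 'moment': array([-0.04095965, -0.00543707,  0.04750242]), 'gripper_force': 0.0, 'opening': 0.08768052784441391}
{'fx': 531.742680925736, 'fy': 531.742680925736, 'cx': 277.6483570244339, 'cy': 212.28830762472387, 'extrinsics': array([[ 0.67800329, -0.5117877 ,  0.52762191, -0.25922426],
       [-0.73504329, -0.47672482,  0.4821253 , -0.71091176],
       [ 0.00478466, -0.71470749, -0.69940711,  1.03604972],
       [ 0.        ,  0.        ,  0.        ,  1.        ]])}
scene pepper_mill [(0.87, [272, 236])]
scene salt_shaker [(0.
[... 464 characters left out ...]
3398277068808, 'extrinsics': array([[ 0.99092474, -0.07071264,  0.1143148 ,  0.34847558],
       [-0.13320208, -0.40245532,  0.90569692, -1.31567574],
       [-0.01803763, -0.91270446, -0.40822201,  0.61752792],
       [ 0.        ,  0.        ,  0.        ,  1.        ]])}
side pepper_mill [(0.72, [255, 226])]
side salt_shaker [(0.71, [306, 287])]
side spice_jar [(0.43, [260, 212])]
side matchbox [(0.72, [220, 251]), (0.57, [260, 258]), (0.38, [307, 200])]
side pill_bottle [(0.83, [270, 178])]
side balm_pot [(0.6, [237, 198])]
side wide_round_holder []
side small_round_holder [(0.85, [305, 234])]
side square_holder [(0.62, [307, 208]), (0.26, [258, 260])]
side long_dish [(0.51, [305, 198])]
```

```bash
python3 - <<'E'
import cv2
a=cv2.imread("pics/scene0.png")[110:340,130:450]; cv2.imwrite("pics/s1.png",cv2.resize(a,None,fx=2.5,fy=2.5,interpolation=cv2.INTER_CUBIC))
a=cv2.imread("pics/side0.png")[110:340,150:400]; cv2.imwrite("pics/s2.png",cv2.resize(a,None,fx=2.5,fy=2.5,interpolation=cv2.INTER_CUBIC))
E
```

```text
(no output)
```

View pics/s1.png

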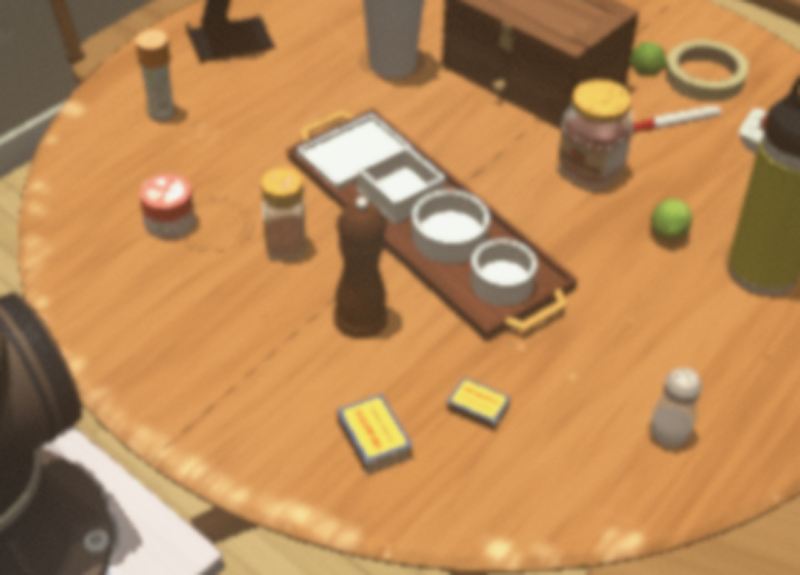

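View pics/s2.png

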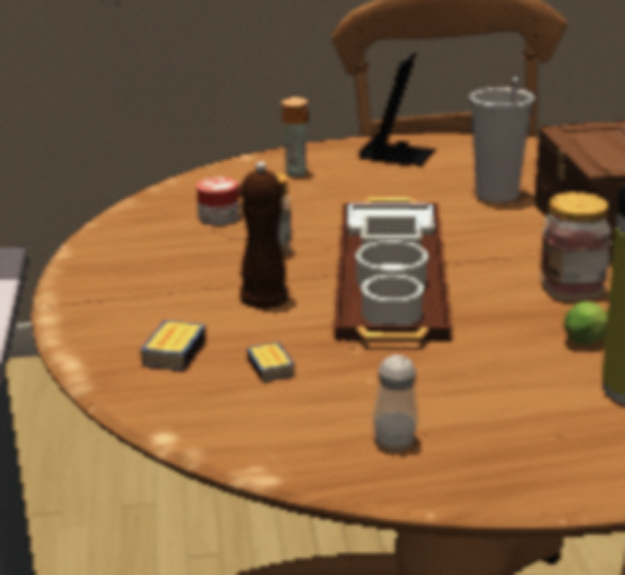

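The scene view shows, in full-image pixels:
- **Holders:** from far to near, dish (270,170), square (290,182), wide (310,200) and small (332,217).
- **Matchboxes:** a bigger one at (280,283) and a smaller one at (321,270).
- **Jars:** the small yellow-capped spice jar at (243,200), and a large look-alike jar at (368,163).
- **Other things:** mill (274,235), shaker (399,280), pill bottle (193,145), balm pot (197,195).

Next I'll work out positions and check the matchbox sizes.

```bash
cat > h.py <<'E'
import numpy as np, cv2
from scipy.spatial.transform import Rotation as R
from plant import get_obs, eyes, ctrl, spotter
def pt(m,uv,z):
    T=m["extrinsics"]; uv=np.atleast_2d(np.asarray(uv,float))
    d=np.c_[(uv[:,0]-m["cx"])/m["fx"],(uv[:,1]-m["cy"])/m["fy"],np.ones(len(uv))]@T[:3,:3].T
    return T[:3,3]+d*((z-T[2,3])/d[:,2])[:,None]
def tool():
    o=get_obs(); return o["tool_pos"],R.from_euler("xyz",o["orientation"],degrees=True)
def go(p,yaw):
    "total rotvec (tool) and shift in mm (tool axes after the turn is done) to a pointing-down pose"
    t,r=tool(); g=R.from_euler("xyz",[180,0,yaw],degrees=True)
    print("pos",t.round(4),"rpy",r.as_euler("xyz",degrees=True).round(1),"turn",(r.inv()*g).as_rotvec().round(3),
      "shift target-axes",(g.inv().apply(np.array(p)-t)*1000).round(1),"shift now-axes",(r.inv().apply(np.array(p)-t)*1000).round(1))
def quad(poly,m,z):
    P=pt(m,poly,z)[:,:2]; (c,s,a)=cv2.minAreaRect((P*1000).astype(np.float32)); return np.round(c,1),np.round(s,1),round(a,1)
E
python3 - <<'E'
from h import *
np.set_printoptions(precision=4,suppress=True)
sc=eyes.camera_model("scene"); sd=eyes.camera_model("side")
eyes.snapshot("scene"); 
cr=lambda l:np.array(l)/2.5+[130,110]
print("rims wide small square",pt(sc,cr([(450,225),(504,268),(401,180)]),.042)[:,:2])
print("tray corners",quad(cr([(373,112),(575,283),(487,338),(290,152)]),sc,.026))
for n,p in (("big",[(338,410),(383,395),(411,445),(368,458)]),("small",[(447,398),(470,379),(510,402),(493,422)])): print(n,quad(cr(p),sc,.015))
print("origins mill,salt,jar,pill,balm scene",pt(sc,[(272,236),(396,281),(243,210),(193,152),(198,198)],0)[:,:2])
print("side",pt(sd,[(255,226),(306,287),(260,212),(270,178),(237,198)],0)[:,:2])
E
```

```text
rims wide small square [[ 0.5864 -0.0579]
 [ 0.5744 -0.1429]
 [ 0.6057  0.0312]]
tray corners (array([593.5, -16.2]), array([367.1, 126.5]), 79.0)
big (array([ 339.5, -172. ]), array([67.2, 48.3]), 66.1)
small (array([ 435.4, -224.5]), array([34.2, 52.9]), 6.4)
origins mill,salt,jar,pill,balm scene [[ 0.4457 -0.047 ]
 [ 0.5432 -0.3743]
 [ 0.463   0.0804]
 [ 0.5402  0.3821]
 [ 0.41    0.2097]]
side [[ 0.4456 -0.0322]
 [ 0.5336 -0.3833]
 [ 0.4711  0.0683]
 [ 0.5414  0.3793]
 [ 0.4051  0.1999]]
```

Rectifying the pixels gives about 34 x 53 mm for the box at (321,270), so that is the one meant. The box at (280,283) is about 48 x 67 mm, a look-alike. Next I'll move above the tray for a wrist view.

```bash
python3 - <<'E'
from h import *
go([.47,-.02,.40],-101)
E
```

```text
pos [0.2941 0.6075 0.2266] rpy [-180.     0.   -25.8] turn [-0.     0.     1.312] shift target-axes [ 582.4 -292.4 -173.4] shift now-axes [ 431.7  488.2 -173.4]
```

```bash
python3 -m crank '[0,0,0.1875,0,0,-25,1, 0,0,0.1875,0,0,-25,1, 0,0,0.1875,0,0,-25,1, 0,0,0.1875,0,0,-25,1, 0,0,0.1875,0,0,-25,1]' >/dev/null
python3 -m crank '[0,0,0.1875,0,0,-25,1, 0,0,0.1875,0,0,-24,1, 0,0,0,48,-24,0,1, 0,0,0,48,-24,0,1, 0,0,0,48,-24,0,1]'
python3 -m crank '[0,0,0,48,-24,0,1, 0,0,0,48,-24,0,1, 0,0,0,48,-24,0,1, 0,0,0,48,-24,0,1, 0,0,0,48,-24,0,1]' >/dev/null
python3 -m crank '[0,0,0,50,-25,0,1, 0,0,0,50,-25,0,1, 0,0,0,50,-25,0,1, 0,0,0,48,-24,0,1, 0,0,0,0,0,0,1]'
python3 - <<'E'
from h import *
go([.47,-.02,.40],-101)
cv2.imwrite("pics/w1.png",eyes.snapshot("wrist")); m=eyes.camera_model("wrist"); print(m)
for t in "pepper_mill salt_shaker spice_jar matchbox wide_round_holder small_round_holder square_holder long_dish".split():
    for d in spotter.place_of("wrist",t): print(t,round(d["p"],2),np.round(d["location"]),pt(m,d["location"],0.008 if "ho" in t or "dish" in t else 0).round(4))
E
```

```text
clock: 2.4
tool_pos: [0.3374, 0.4509, 0.4006]
orientation: [-180.0, 0.0, -101.0]
force: [0.1, 0.2, 0.7]
opening: 0.0879
gripper_force: 0.0
clock: 3.65
tool_pos: [0.4686, -0.0225, 0.4005]
orientation: [180.0, -0.0, -101.3]
force: [-0.1, 0.4, 1.1]
opening: 0.0877
gripper_force: 0.0
pos [ 0.4686 -0.0225  0.4005] rpy [ 180.    -0.  -101.3] turn [ 0.    -0.001 -0.006] shift target-axes [-2.7 -0.9  0.5] shift now-axes [-2.8 -0.9  0.5]
{'fx': 324.76598497799375, 'fy': 324.76598497799375, 'cx': 279.5189294025665, 'cy': 213.7458949419222, 'extrinsics': array([[-9.80605184e-01,  1.90040902e-01,  4.79367242e-02,
         4.56794289e-01],
       [ 1.95993545e-01,  9.50904782e-01,  2.39513309e-01,
        -8.50359371e-02],
       [-6.59349312e-05,  2.44263281e-01, -9.69708949e-01,
         5.58452794e-01],
       [ 0.00000000e+00,  0.00000000e+00,  0.00000000e+00,
         1.00000000e+00]])}
pepper_mill 0.66 [292. 148.] [[ 0.4412 -0.0548  0.    ]]
spice_jar 0.96 [289. 228.] [[0.4731 0.082  0.    ]]
matchbox 0.94 [344.  59.] [[ 0.334  -0.1748  0.    ]]
matchbox 0.7 [278.  40.] [[ 0.4319 -0.222   0.    ]]
wide_round_holder 0.65 [201. 175.] [[ 0.602  -0.0421  0.008 ]]
small_round_holder 0.9 [198. 119.] [[ 0.5824 -0.1315  0.008 ]]
small_round_holder 0.4 [292. 150.] [[ 0.443  -0.0525  0.008 ]]
square_holder 0.62 [205. 227.] [[0.6183 0.048  0.008 ]]
long_dish 0.64 [210. 272.] [[0.6312 0.1333 0.008 ]]
```

View pics/w1.png

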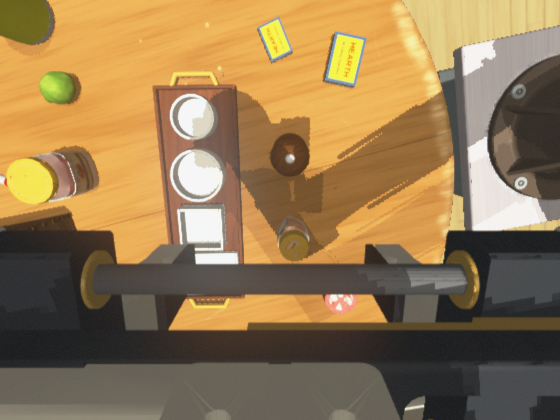

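The wrist view shows the small holder at (193,116), the wide one at (198,174), the square one at (202,227) and the dish at (210,272). The mill knob is at (289,158), the jar cap at (294,243) and the small matchbox at (275,39). I'll take each position from its own feature height.

```bash
python3 - <<'E'
from h import *
np.set_printoptions(precision=4,suppress=True)
m=eyes.camera_model("wrist"); im=eyes.snapshot("wrist")
for n,t,z in (("small",(193,116),.042),("wide",(198,174),.042),("square",(202,227),.042)):
    b=cv2.inRange(cv2.cvtColor(im,cv2.COLOR_BGR2HSV),(0,0,120),(180,70,255))
    nl,l,s,c=cv2.connectedComponentsWithStats(b); k=l[t[1],t[0]]
    p=np.argwhere(l==k)[:,::-1]; P=pt(m,p,z)[:,:2]*1000
    h=cv2.convexHull(P.astype(np.float32)); print(n,s[k],"circle",cv2.minEnclosingCircle(h),"rect",cv2.minAreaRect(h))
print("mill knob z.168",pt(m,(289.5,158),.168)[:,:2],"jar cap z.1",pt(m,(294,245),.1)[:,:2])
E=[];print("matchbox",quad([(258,25),(279,18),(292,50),(274,61)],m,.015))
print("tray",quad([(154,87),(236,85),(245,297),(170,297)],m,.026))
r=spotter.outline_of("wrist","pepper_mill")[0]; print(r["rect"])
r=spotter.outline_of("wrist","spice_jar")[0]; print(r["rect"])
s=cv2.resize(im[0:310,140:380],None,fx=2.4,fy=1.9*1,interpolation=3) if 0 else cv2.resize(im[10:310,140:380],None,fx=2,fy=2,interpolation=3)
cv2.imwrite("pics/w2.png",s)
E
```

```text
small [ 169   90   49   47 1785] circle ((581.3875122070312, -134.77268981933594), 36.79669952392578) rect ((581.4517822265625, -134.4766845703125), (66.97875213623047, 73.30261993408203), 79.01922607421875)
wide [ 169  145   69  120 5284] circle ((588.1640625, 14.320751190185547), 104.97425842285156) rect ((603.4414672851562, 10.584770202636719), (198.94485473632812, 107.09453582763672), 79.03596496582031)
square [ 169  145   69  120 5284] circle ((588.1640625, 14.320751190185547), 104.97425842285156) rect ((603.4414672851562, 10.584770202636719), (198.94485473632812, 107.09453582763672), 79.03596496582031)
mill knob z.168 [[ 0.4513 -0.0507]] jar cap z.1 [[0.4672 0.0823]]
matchbox (array([ 436.6, -219.2]), array([32.6, 55.4]), 14.6)
tray (array([606.1,   0.5]), array([359.5, 135.7]), 79.0)
[271.2, 131.4, 40.5, 41.9]
[276.2, 212.7, 34.3, 46.7]
```

View pics/w2.png

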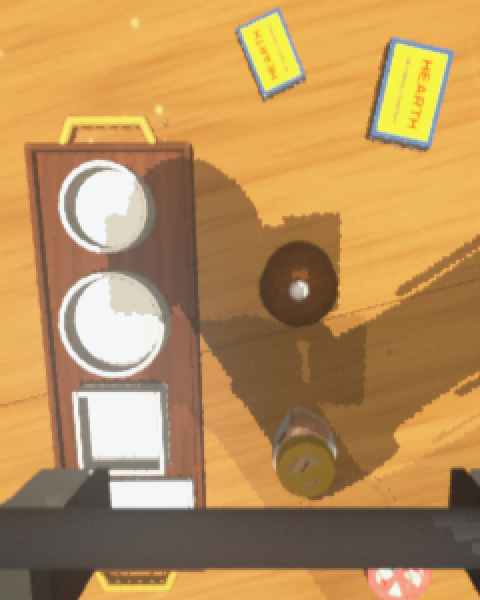

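```bash
python3 - <<'E'
from h import *
np.set_printoptions(precision=4,suppress=True)
m=eyes.camera_model("wrist")
P=pt(m,[(193,113),(196.2,171.8),(200.2,224.5)],.042)[:,:2];print(P,np.linalg.norm(np.diff(P,axis=0),axis=1),np.degrees(np.arctan2(*(P[2]-P[0])[::-1])))
go([.467,.082,.20],-101)
E
```

```text
[[ 0.5811 -0.1355]
 [ 0.5989 -0.0479]
 [ 0.6144  0.0378]] [0.0894 0.0871] 79.11602009644524
pos [ 0.4683 -0.0189  0.4006] rpy [-180.    0. -101.] turn [-0.  0.  0.] shift target-axes [-98.8  20.6 200.6] shift now-axes [-98.8  20.5 200.6]
```

```bash
python3 -m crank '[0,0,0,-33,7,30,1, 0,0,0,-33,7,40,1, 0,0,0,-33,7,45,1, 0,0,0,0,0,45,1, 0,0,0,0,0,40,1]' >/dev/null
python3 -m crank '[0,0,0,0,0,0,1, 0,0,0,0,0,0,1]'
python3 - <<'E'
from h import *
m=eyes.camera_model("wrist"); im=eyes.snapshot("wrist"); m=eyes.camera_model("wrist")
cv2.imwrite("pics/w3.png",im)
for d in spotter.outline_of("wrist","spice_jar"): print(d["p"],d["rect"])
for d in spotter.place_of("wrist","spice_jar"): print(d["p"],d["location"],pt(m,d["location"],0))
E
```

```text
clock: 5.12
tool_pos: [0.4677, 0.0821, 0.2022]
orientation: [-179.9, 0.0, -101.0]
force: [0.3, -0.6, 1.1]
opening: 0.0874
gripper_force: 0.0
0.56 [251.4, 171.1, 57.9, 68.1]
0.71 [279.1, 193.8] [[0.47064339 0.0847544  0.        ]]
```

View pics/w3.png

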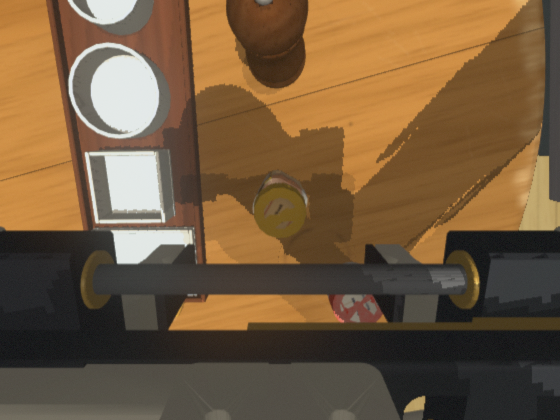

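```bash
python3 - <<'E'
from h import *
np.set_printoptions(precision=4,suppress=True)
m=eyes.camera_model("wrist"); im=cv2.imread("pics/w3.png")
cv2.imwrite("pics/w4.png",cv2.convertScaleAbs(cv2.resize(im[160:245,235:325],None,fx=6,fy=6,interpolation=3),alpha=1.5))
print("cap",pt(m,(279.5,211),.1)); print("wide,square rims",pt(m,[(115.5,90),(130,187)],.042)[:,:2])
E
```

```text
cap [[0.4688 0.0804 0.1   ]]
wide,square rims [[ 0.5982 -0.0475]
 [ 0.6125  0.0419]]
```

View pics/w4.png

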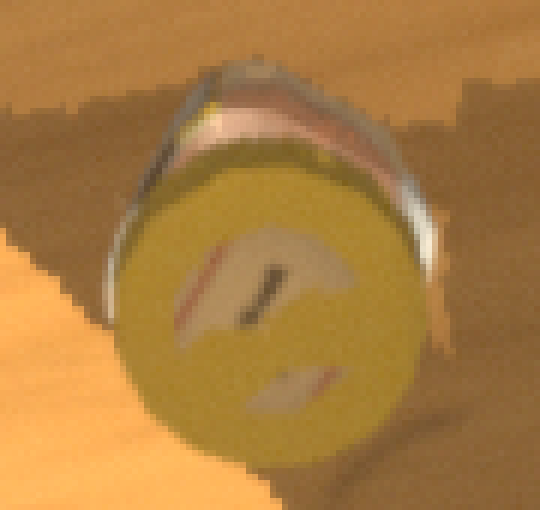

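The cap centre is at (279,211). The glass is turned about 30° in the image, so I'll turn the tool to match, then descend and grip.

```bash
python3 -m crank '[0,0,0.175,0,0,0,1, 0,0,0.175,0,0,0,1, 0,0,0.175,0,0,0,1, 0,0,0,0.6,-1.9,53,1, 0,0,0,0,0,53,1]' >/dev/null
python3 -m crank '[0,0,0,0,0,53,1, 0,0,0,0,0,0,1, 0,0,0,0,0,0,0, 0,0,0,0,0,0,0, 0,0,0,0,0,0,0]'
python3 -m crank '[0,0,0,0,0,0,0, 0,0,0,0,0,0,0]'
```

```text
clock: 6.52
tool_pos: [0.4687, 0.0807, 0.0433]
orientation: [-179.9, 0.2, -131.1]
force: [0.5, -0.7, 1.3]
opening: 0.0634
gripper_force: 0.0
clock: 6.78
tool_pos: [0.4678, 0.0802, 0.0419]
orientation: [-180.0, 0.0, -131.1]
force: [0.7, -0.5, -2.2]
opening: 0.0436
gripper_force: 30.7
```

```bash
python3 -m crank '[0,0,0,0,0,-40,0, 0,0,0,0,0,-40,0, 0,0,-0.175,0,0,0,0, 0,0,-0.175,0,0,0,0, 0,0,-0.175,0,0,0,0]' >/dev/null
python3 -m crank '[0,0,0,3.5,-50,0,0, 0,0,0,3.5,-50,0,0, 0,0,0,3.5,-51,0,0, 0,0,0,0,0,0,0, 0,0,0,0,0,0,0]'
python3 - <<'E'
from h import *
np.set_printoptions(precision=4,suppress=True)
im=eyes.snapshot("wrist"); m=eyes.camera_model("wrist")
cv2.imwrite("pics/w5.png",im); print(m["extrinsics"][:3,3]);go([.614,.041,.056],-101)
for t in ("square_holder","long_dish","wide_round_holder","small_round_holder"):
  for d in spotter.place_of("wrist",t): print(t,d["p"],d["location"],pt(m,d["location"],0.008))
E
```

```text
clock: 8.02
tool_pos: [0.6132, 0.0405, 0.1206]
orientation: [179.9, -0.0, -101.1]
force: [-1.1, -0.2, -1.0]
opening: 0.0436
gripper_force: 29.9
[ 0.6018 -0.0232  0.279 ]
pos [0.613  0.0408 0.121 ] rpy [ 179.9   -0.  -101. ] turn [ 0.001 -0.001 -0.001] shift target-axes [-0.4 -1.  65. ] shift now-axes [-0.4 -1.1 65. ]
square_holder 0.87 [275.1, 213.5] [[0.6183 0.0428 0.008 ]]
```

View pics/w5.png

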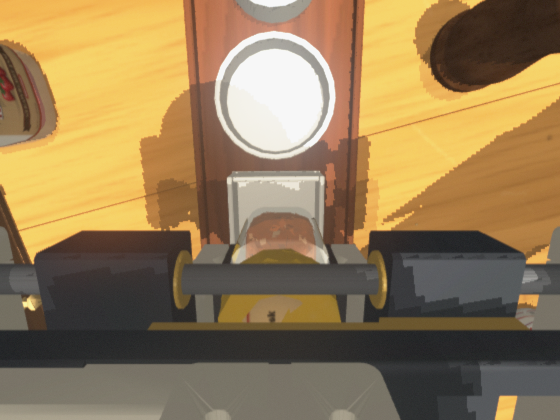

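The jar is held upright and aligned with the square holder, whose near edge is at row 172, columns 229–323. The wide rim is centred at (275,95).

```bash
python3 - <<'E'
from h import *
np.set_printoptions(precision=4,suppress=True)
m=eyes.camera_model("wrist")
d=np.array([np.cos(np.radians(79.1)),np.sin(np.radians(79.1))])
e=pt(m,(276,171.5),.042)[0,:2]; w=pt(m,(275,95.5),.042)[0,:2]; print("square",e+.036*d,"from wide",w,w+.09*d)
go([.614,.041,.056],-101)
E
```

```text
square [0.6169 0.0397] from wide [ 0.6006 -0.0473] [0.6176 0.0411]
pos [0.6134 0.0413 0.122 ] rpy [-180.    0. -101.] turn [-0.  0.  0.] shift target-axes [ 0.2 -0.7 66. ] shift now-axes [ 0.2 -0.6 66. ]
```

```bash
python3 -m crank '[0,0,0,0.5,-2.6,30,0, 0,0,0,0,0,30,0, 0,0,0,0,0,6,0, 0,0,0,0,0,1,0, 0,0,0,0,0,0,0]'
python3 -m crank '[0,0,0,0,0,0,0.7, 0,0,0,0,0,0,0.8, 0,0,0,0,0,0,0.9, 0,0,0,0,0,-40,0.9, 0,0,0,0,0,-60,1]'
python3 -m crank '[0,0,0,0,0,-60,1, 0,0,0,0,0,0,1]'
python3 - <<'E'
from h import *
im=eyes.snapshot("wrist"); m=eyes.camera_model("wrist")
cv2.imwrite("pics/w6.png",im)
for d in spotter.outline_of("wrist","spice_jar"): print(d["p"],d["rect"])
go([.437,-.22,.16],-80)
E
```

```text
clock: 8.9
tool_pos: [0.6172, 0.0403, 0.0559]
orientation: [-179.9, 0.0, -101.0]
force: [-0.2, 0.1, -1.2]
opening: 0.0433
gripper_force: 29.9
clock: 9.52
tool_pos: [0.6151, 0.0395, 0.1539]
orientation: [179.8, -0.1, -101.0]
force: [0.4, -0.4, 0.3]
opening: 0.0836
gripper_force: 0.0
clock: 9.78
tool_pos: [0.6193, 0.0404, 0.2209]
orientation: [-179.5, 0.2, -101.0]
force: [-0.5, 0.2, -1.1]
opening: 0.0877
gripper_force: 0.0
0.6 [256.1, 170.1, 56.2, 68.1]
pos [0.6165 0.0401 0.2155] rpy [-1.799e+02  1.000e-01 -1.010e+02] turn [-0.002  0.001 -0.367] shift target-axes [225.  221.9  55.5] shift now-axes [289.7 126.5  54.9]
```

View pics/w6.png

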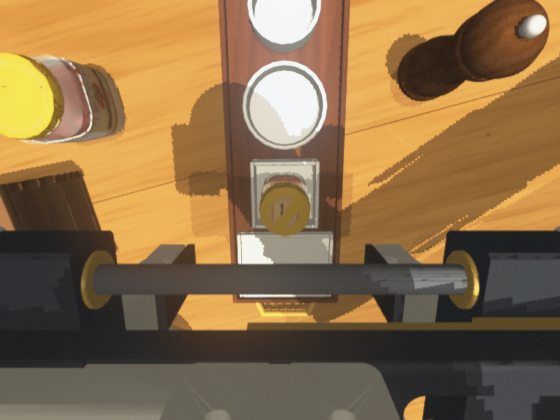

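The jar stands in the square holder at (285,205). On to the matchbox.

```bash
python3 -m crank '[0,0,0,58,25.3,0,1, 0,0,0,58,25.3,0,1, 0,0,0,58,25.3,0,1, 0,0,0,58,25.3,0,1, 0,0,0,58,25.3,0,1]' >/dev/null
python3 -m crank '[0,0,0,0,0,30,1, 0,0,0,0,0,0,1, 0,0,0,0,0,0,1]'
python3 - <<'E'
from h import *
im=eyes.snapshot("wrist"); m=eyes.camera_model("wrist")
cv2.imwrite("pics/w7.png",cv2.resize(im[80:250,180:400],None,fx=3.5,fy=3.5,interpolation=3))
for d in spotter.outline_of("wrist","matchbox"):
  c=max(cv2.findContours(d["region"].astype(np.uint8),0,2)[0],key=len)[:,0]; print(d["p"],d["rect"],quad(c,m,.015))
E
```

```text
clock: 10.88
tool_pos: [0.4393, -0.2171, 0.1847]
orientation: [179.9, -0.0, -101.0]
force: [-0.1, 0.2, 0.9]
opening: 0.0878
gripper_force: 0.0
0.87 [258.5, 161.2, 47.9, 61.2] (array([ 437.8, -223.3]), array([37. , 53.5]), 12.0)
0.85 [351.7, 179.7, 69.1, 72.5] (array([ 338.2, -173.2]), array([72.7, 56.8]), 67.0)
```

View pics/w7.png

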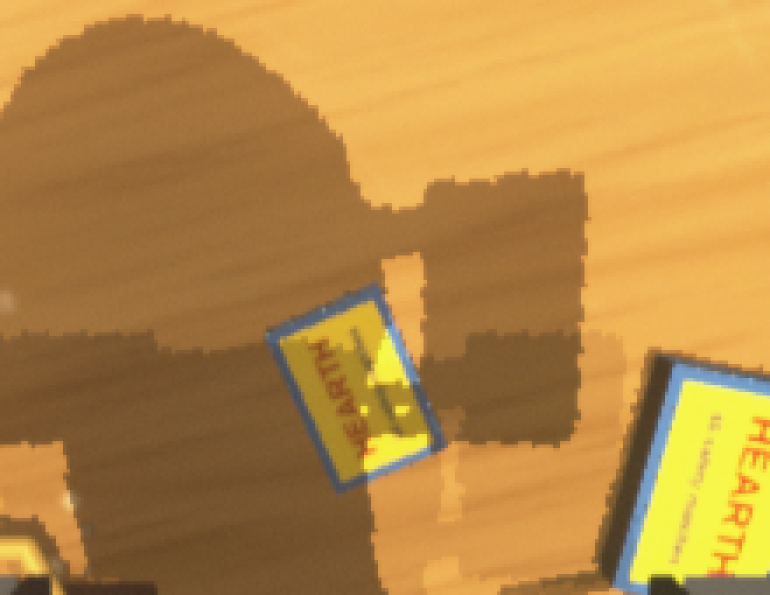

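The box at about (281,191) measures 37 x 53.5 mm, so it is the right one. I'll turn to match it and grip low.

```bash
python3 -m crank '[0,0,-0.134,0,0,0,0.75, 0,0,-0.134,0,0,0,0.75, 0,0,-0.134,0,0,0,0.75, 0,0,0,5.8,2.8,60,0.75, 0,0,0,0,0,60,0.75]' >/dev/null
python3 -m crank '[0,0,0,0,0,45,0.75, 0,0,0,0,0,0,0.75]'
python3 - <<'E'
from h import *
go([.4378,-.2233,.004],-78)
E
```

```text
clock: 11.85
tool_pos: [0.4357, -0.2229, 0.0174]
orientation: [179.6, 0.1, -77.9]
force: [-0.5, -0.3, 1.5]
opening: 0.0654
gripper_force: 0.0
pos [ 0.4357 -0.2229  0.0174] rpy [ 1.796e+02  1.000e-01 -7.790e+01] turn [0.006 0.002 0.001] shift target-axes [ 0.9 -2.  13.4] shift now-axes [ 0.9 -2.1 13.4]
```

```bash
python3 -m crank '[0,0,0,0.9,-2,12,0.75, 0,0,0,0,0,0,0.75, 0,0,0,0,0,0,0, 0,0,0,0,0,0,0, 0,0,0,0,0,0,0]'
python3 -m crank '[0,0,0,0,0,0,0, 0,0,0,0,0,0,0, 0,0,0,0,0,-60,0, 0,0,0,0,0,-60,0, 0,0,0,0,0,0,0]'
python3 - <<'E'
from h import *
go([.632,.1293,.125],-101)
E
```

```text
clock: 12.48
tool_pos: [0.4398, -0.2241, 0.0081]
orientation: [-180.0, -0.0, -78.0]
force: [0.2, 0.4, -0.7]
opening: 0.0414
gripper_force: 0.1
clock: 13.1
tool_pos: [0.4427, -0.2246, 0.1323]
orientation: [-179.5, -0.2, -78.0]
force: [-0.1, 0.1, -1.0]
opening: 0.0367
gripper_force: 30.0
pos [ 0.4427 -0.2246  0.1323] rpy [-179.5   -0.2  -78. ] turn [-0.009 -0.002  0.402] shift target-axes [-383.6 -118.3    7.3] shift now-axes [-306.7 -258.9    8.4]
```

```bash
python3 -m crank '[0,0,0.134,0,0,-25,0, 0,0,0.134,0,0,-25,0, 0,0,0.134,0,0,-25,0, 0,0,0,-48,-14.8,0,0, 0,0,0,-48,-14.8,0,0]' >/dev/null
python3 -m crank '[0,0,0,-48,-14.8,0,0, 0,0,0,-48,-14.8,0,0, 0,0,0,-48,-14.8,0,0, 0,0,0,-48,-14.8,0,0, 0,0,0,-48,-14.8,0,0]' >/dev/null
python3 -m crank '[0,0,0,-48,-14.8,0,0, 0,0,0,0,0,0,0, 0,0,0,0,0,0,0, 0,0,0,0,0,0,0]'
python3 - <<'E'
from h import *
im=eyes.snapshot("wrist"); m=eyes.camera_model("wrist")
cv2.imwrite("pics/w8.png",im); go([.632,.1293,.02],-101)
E
```

```text
clock: 14.85
tool_pos: [0.6287, 0.1293, 0.2024]
orientation: [180.0, -0.0, -101.1]
force: [-0.1, 0.0, 0.0]
opening: 0.0368
gripper_force: 30.0
pos [0.6289 0.1293 0.2026] rpy [ 180.    -0.  -101.1] turn [ 0.    -0.    -0.001] shift target-axes [ -0.6  -3.1 182.6] shift now-axes [ -0.7  -3.1 182.6]
```

View pics/w8.png

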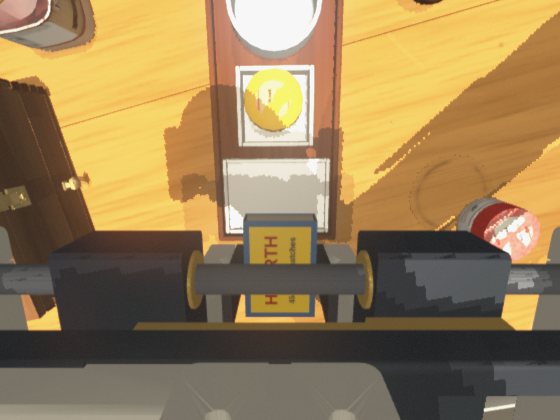

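```bash
python3 - <<'E'
from h import *
m=eyes.camera_model("wrist")
print(pt(m,[(276.5,198),(275.5,159)],.02).round(4), quad([(222,160),(328,159),(332,238),(224,236)],m,.02), pt(m,[(275,105)],.042))
E
```

```text
[[0.6339 0.1318 0.02  ]
 [0.6269 0.0912 0.02  ]] (array([631.8, 133.2]), array([ 86., 119.]), 77.9) [[0.61694086 0.04055717 0.042     ]]
```

```bash
python3 -m crank '[0,0,0,-2.5,-3.7,55,0, 0,0,0,0,0,55,0, 0,0,0,0,0,50,0, 0,0,0,0,0,15,0, 0,0,0,0,0,5,0]' >/dev/null
python3 -m crank '[0,0,0,0,0,3,0, 0,0,0,0,0,0,0]'
python3 - <<'E'
from h import *
go([.633,.131,.019],-101)
E
```

```text
clock: 15.78
tool_pos: [0.6343, 0.1323, 0.0212]
orientation: [-179.9, 0.1, -101.0]
force: [0.6, -0.6, -0.9]
opening: 0.0373
gripper_force: 30.0
pos [0.6343 0.1323 0.0212] rpy [-1.799e+02  1.000e-01 -1.010e+02] turn [-0.002  0.001 -0.   ] shift target-axes [1.6 1.  2.2] shift now-axes [1.6 1.  2.2]
```

```bash
python3 -m crank '[0,0,0,0,0,2,0, 0,0,0,0,0,0,0, 0,0,0,0,0,0,0.55, 0,0,0,0,0,0,0.57, 0,0,0,0,0,0,0.57]'
python3 -m crank '[0,0,0,0,0,-50,0.57, 0,0,0,0,0,-60,1, 0,0,0,0,0,-60,1, 0,0,0,0,0,0,1, 0,0,0,0,0,0,1]'
python3 - <<'E'
from h import *
im=eyes.snapshot("wrist"); m=eyes.camera_model("wrist")
for d in spotter.outline_of("wrist","matchbox"):
  c=max(cv2.findContours(d["region"].astype(np.uint8),0,2)[0],key=len)[:,0]; print(d["p"],d["rect"],quad(c,m,.027))
go([.451,-.051,.24],-101)
E
```

```text
clock: 16.4
tool_pos: [0.6333, 0.132, 0.0176]
orientation: [180.0, -0.0, -101.0]
force: [-0.7, -0.7, -0.4]
opening: 0.0497
gripper_force: 0.0
clock: 17.02
tool_pos: [0.633, 0.132, 0.1874]
orientation: [180.0, 0.0, -101.0]
force: [-1.0, 0.3, -0.3]
opening: 0.0841
gripper_force: 0.0
0.87 [260.7, 171.9, 37.7, 57.4] (array([634.6, 133.2]), array([54.2, 36.6]), 79.3)
pos [0.6325 0.1317 0.186 ] rpy [ 1.799e+02 -1.000e-01 -1.010e+02] turn [ 0.002 -0.001 -0.001] shift target-axes [213.9 143.4 -54. ] shift now-axes [214.1 143.3 -53.4]
```

The matchbox is in the dish. Now the mill.

```bash
python3 -m crank '[0,0,0,0,0,-37,1, 0,0,0,0,0,-37,1, 0,0,0,42.8,28.7,0,1, 0,0,0,42.8,28.7,0,1, 0,0,0,42.8,28.7,0,1]' >/dev/null
python3 -m crank '[0,0,0,42.8,28.7,0,1, 0,0,0,42.8,28.7,0,1, 0,0,0,0,0,0,1, 0,0,0,0,0,0,1]'
python3 - <<'E'
from h import *
im=eyes.snapshot("wrist"); m=eyes.camera_model("wrist")
cv2.imwrite("pics/w9.png",im[0:320,100:500])
for d in spotter.outline_of("wrist","pepper_mill")[:1]: print(d["p"],d["rect"])
for d in spotter.place_of("wrist","pepper_mill"): print(d["p"],d["location"],pt(m,d["location"],0))
h=cv2.cvtColor(im,cv2.COLOR_BGR2HSV); b=cv2.inRange(h[100:230,220:340],(0,0,140),(180,60,255)); y,x=np.nonzero(b); print("knob",len(x),x.mean()+220,y.mean()+100,pt(m,(x.mean()+220,y.mean()+100),.167)); go([.451,-.051,.124],-101)
E
```

```text
clock: 18.25
tool_pos: [0.4516, -0.0507, 0.261]
orientation: [180.0, -0.0, -101.1]
force: [0.1, -0.3, 0.4]
opening: 0.0874
gripper_force: 0.0
0.88 [255.1, 156.8, 55.1, 74.1]
0.57 [285.1, 181.3] [[ 0.44519555 -0.0521301   0.        ]]
knob 38 280.13157894736844 210.78947368421052 [[ 0.45172852 -0.05443832  0.167     ]]
pos [ 0.4521 -0.0501  0.2609] rpy [ 179.9   -0.  -101. ] turn [ 0.001 -0.001  0.   ] shift target-axes [  1.1   0.9 136.9] shift now-axes [  1.    0.7 136.9]
```

View pics/w9.png

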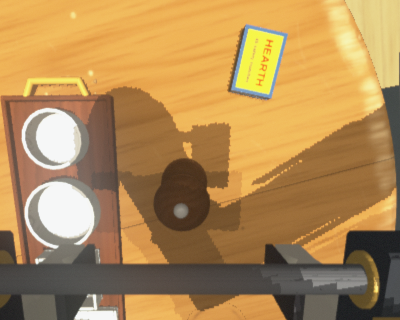

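The knob is at (280,211). I'll grip the head at mid-height.

```bash
python3 -m crank '[0,0,0,3,0.5,50,1, 0,0,0,0,0,50,1, 0,0,0,0,0,39,1, 0,0,0,0,0,0,1, 0,0,0,0,0,0,0.7]' >/dev/null
python3 -m crank '[0,0,0,0,0,0,0, 0,0,0,0,0,0,0, 0,0,0,0,0,0,0, 0,0,0,0,0,0,0, 0,0,0,0,0,0,0]'
```

```text
clock: 19.65
tool_pos: [0.4507, -0.0535, 0.123]
orientation: [-180.0, 0.0, -101.0]
force: [-2.1, 1.2, 6.2]
opening: 0.0473
gripper_force: 30.0
```

```bash
python3 -m crank '[0,0,0,0,0,-20,0, 0,0,0,0,0,-50,0, 0,0,0,0,0,0,0, 0,0,0,-8.5,-30,0,0, 0,0,0,-8.5,-42,0,0]' >/dev/null
python3 -m crank '[0,0,0,-8.5,-42,0,0, 0,0,0,-8.7,-30.5,0,0, 0,0,0,0,0,0,0, 0,0,0,0,0,0,0]'
python3 - <<'E'
from h import *
im=eyes.snapshot("wrist"); m=eyes.camera_model("wrist")
cv2.imwrite("pics/w10.png",im[0:340]); go([.599,-.0475,.136],-101)
im=eyes.snapshot("side");cv2.imwrite("pics/sd10.png",cv2.resize(im[140:300,220:380],None,fx=3,fy=3))
E
```

```text
clock: 20.78
tool_pos: [0.5977, -0.0476, 0.1911]
orientation: [179.9, -0.0, -101.1]
force: [-0.1, 0.3, -0.7]
opening: 0.0477
gripper_force: 30.0
pos [ 0.5977 -0.0476  0.1917] rpy [ 179.9   -0.  -101. ] turn [ 0.002 -0.    -0.001] shift target-axes [-0.3 -1.2 55.7] shift now-axes [-0.4 -1.3 55.7]
```

View pics/w10.png

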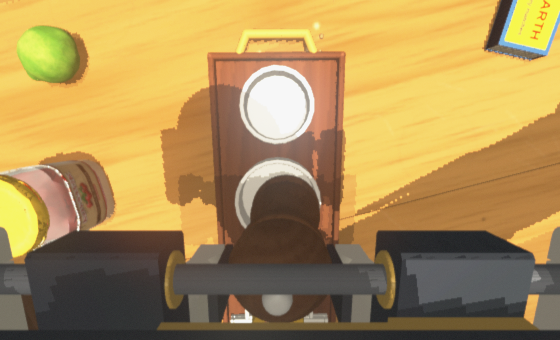

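The mill hangs nearly upright over the wide holder. Its base is about 4 mm to image-right of the rim centre (285 against 279), so I'll shift 3 mm and lower.

```bash
python3 -m crank '[0,0,0,-0.3,-3,20,0, 0,0,0,0,0,20,0, 0,0,0,0,0,11,0, 0,0,0,0,0,3,0, 0,0,0,0,0,0,0]'
python3 -m crank '[0,0,0,0,0,1.5,0, 0,0,0,0,0,0,0]'
```

```text
clock: 21.5
tool_pos: [0.6021, -0.0478, 0.1391]
orientation: [-180.0, 0.0, -101.0]
force: [0.0, -1.0, -2.0]
opening: 0.048
gripper_force: 30.0
clock: 21.75
tool_pos: [0.602, -0.0478, 0.1374]
orientation: [-180.0, 0.0, -101.0]
force: [0.0, -0.1, -1.9]
opening: 0.0474
gripper_force: 30.0
```

View pics/sd10.png

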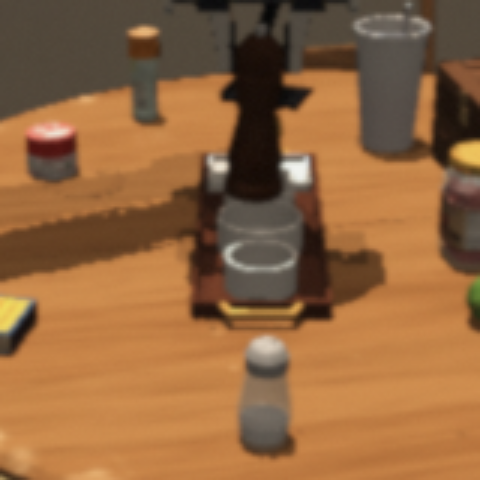

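```bash
python3 -m crank '[0,0,0,0,0,1.5,0, 0,0,0,0,0,0,0, 0,0,0,0,0,1,0, 0,0,0,0,0,0,0]'
```

```text
clock: 22.25
tool_pos: [0.6021, -0.0479, 0.1351]
orientation: [-180.0, 0.0, -101.0]
force: [-2.0, -0.7, 2.6]
opening: 0.0477
gripper_force: 30.0
```

Contact. I'll release, rise and go to the shaker.

```bash
python3 -m crank '[0,0,0,0,0,0,0.65, 0,0,0,0,0,0,0.8, 0,0,0,0,0,0,1, 0,0,0,0,0,-40,1, 0,0,0,0,0,-60,1]' >/dev/null
python3 -m crank '[0,0,0,0,0,-20,1, 0,0,0,0,0,0,1]'
python3 - <<'E'
from h import *
im=eyes.snapshot("wrist"); m=eyes.camera_model("wrist")
cv2.imwrite("pics/w11.png",im[0:340]); 
go([.54,-.375,.20],-101)
E
```

```text
clock: 23.12
tool_pos: [0.6028, -0.0477, 0.2567]
orientation: [-179.8, 0.1, -101.0]
force: [-0.6, -0.3, -0.8]
opening: 0.0876
gripper_force: 0.0
pos [ 0.602  -0.0477  0.2549] rpy [-179.9    0.  -101. ] turn [-0.001  0.001 -0.001] shift target-axes [333.1  -1.6  54.9] shift now-axes [333.1  -1.8  54.6]
```

View pics/w11.png

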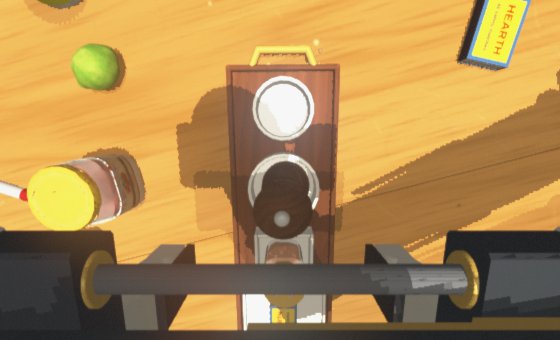

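The mill is centred in its holder (284,190). On to the shaker.

```bash
python3 -m crank '[0,0,0,55.5,0,0,1, 0,0,0,55.5,0,0,1, 0,0,0,55.5,0,0,1, 0,0,0,55.5,0,20,1, 0,0,0,55.5,0,20,1]' >/dev/null
python3 -m crank '[0,0,0,55.5,-1.6,15,1, 0,0,0,0,0,0,1, 0,0,0,0,0,0,1]'
python3 - <<'E'
from h import *
m0=None
im=eyes.snapshot("wrist"); m=eyes.camera_model("wrist")
cv2.imwrite("pics/w12.png",im[0:340])
for d in spotter.outline_of("wrist","salt_shaker")[:2]: print(d["p"],d["rect"])
for d in spotter.place_of("wrist","salt_shaker"): print(d["p"],d["location"],pt(m,d["location"],0))
go([.54,-.375,.039],-101)
E
```

```text
clock: 24.18
tool_pos: [0.539, -0.375, 0.198]
orientation: [179.9, 0.0, -101.1]
force: [-0.4, 0.3, 0.1]
opening: 0.0874
gripper_force: 0.0
0.97 [259.1, 172.7, 43.2, 46.6]
0.87 [282.4, 185.9] [[ 0.53612271 -0.38076562  0.        ]]
pos [ 0.5402 -0.3739  0.1997] rpy [-180.     0.  -100.9] turn [-0.     0.     0.001] shift target-axes [  1.1   0.  160.7] shift now-axes [  1.1   0.  160.7]
```

View pics/w12.png

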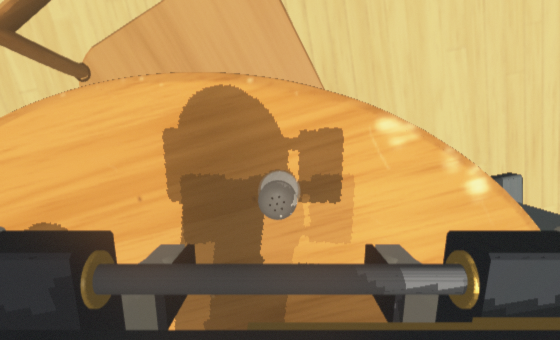

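```bash
python3 - <<'E'
from h import *
m=eyes.camera_model("wrist"); p=pt(m,(278,200.5),.082)[0]; print(p)
for q in (p[:2],p[:2]*.7+.3*np.array([.5361,-.3808])): go([*q,.039],-101)
E
```

```text
[ 0.54130716 -0.38166858  0.082     ]
pos [ 0.5402 -0.3739  0.1997] rpy [-180.     0.  -100.9] turn [-0.     0.     0.001] shift target-axes [  7.4  -2.6 160.7] shift now-axes [  7.4  -2.5 160.7]
pos [ 0.5402 -0.3739  0.1997] rpy [-180.     0.  -100.9] turn [-0.     0.     0.001] shift target-axes [  7.4  -1.  160.7] shift now-axes [  7.4  -0.9 160.7]
```

```bash
python3 -m crank '[0,0,0,7.4,-1,55,1, 0,0,0,0,0,55,1, 0,0,0,0,0,50,1, 0,0,0,0,0,0,1, 0,0,0,0,0,0,0.6]' >/dev/null
python3 -m crank '[0,0,0,0,0,0,0, 0,0,0,0,0,0,0, 0,0,0,0,0,0,0, 0,0,0,0,0,0,0, 0,0,0,0,0,0,0]'
python3 -m crank '[0,0,0,0,0,-40,0, 0,0,0,0,0,-50,0, 0,0,0,0,0,0,0, 0,0,0,0,0,0,0]'
python3 - <<'E'
from h import *
go([.5825,-.1355,.128],-101)
E
```

```text
clock: 25.58
tool_pos: [0.5392, -0.3825, 0.0397]
orientation: [180.0, -0.0, -101.0]
force: [-0.8, -0.5, 1.9]
opening: 0.0374
gripper_force: 29.8
clock: 26.08
tool_pos: [0.539, -0.3822, 0.1293]
orientation: [180.0, 0.0, -101.0]
force: [0.2, 0.4, -0.9]
opening: 0.0374
gripper_force: 29.6
pos [ 0.539  -0.3822  0.1293] rpy [ 180.    0. -101.] turn [ 0.     0.    -0.001] shift target-axes [-250.5    4.4    1.3] shift now-axes [-250.5    4.6    1.4]
```

```bash
python3 -m crank '[0,0,0,-40,1,0,0, 0,0,0,-55,1,0,0, 0,0,0,-60,1,0,0, 0,0,0,-55,1,0,0, 0,0,0,-40,0,0,0]' >/dev/null
python3 -m crank '[0,0,0,0,0,0,0, 0,0,0,0,0,0,0]'
python3 - <<'E'
from h import *
im=eyes.snapshot("wrist"); m=eyes.camera_model("wrist"); cv2.imwrite("pics/w13.png",im[0:340]); go([.583,-.136,.052],-101)
for d in spotter.outline_of("wrist","small_round_holder")[:2]: print(d["p"],d["rect"])
E
```

```text
clock: 26.95
tool_pos: [0.5825, -0.1362, 0.1284]
orientation: [179.9, -0.0, -101.0]
force: [-0.8, -0.4, -1.3]
opening: 0.0377
gripper_force: 29.6
pos [ 0.5825 -0.1367  0.1286] rpy [ 179.9   -0.  -101.1] turn [ 0.002 -0.    -0.001] shift target-axes [-0.8 -0.3 76.6] shift now-axes [-0.9 -0.5 76.6]
0.68 [234.3, 173.6, 88.0, 66.5]
```

View pics/w13.png

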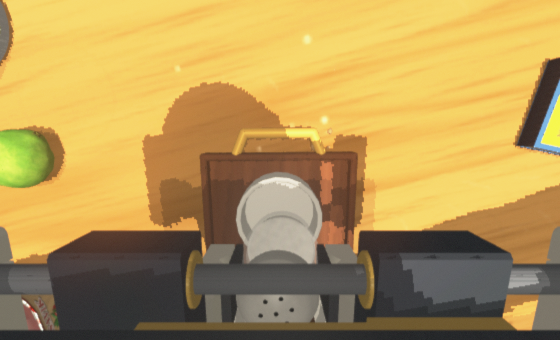

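The shaker is over the small holder (rim centre column 279, shaker base about 281). Lowering.

```bash
python3 -m crank '[0,0,0,-0.6,-1,30,0, 0,0,0,0,0,30,0, 0,0,0,0,0,12,0, 0,0,0,0,0,2,0, 0,0,0,0,0,0,0]'
python3 -m crank '[0,0,0,0,0,2,0, 0,0,0,0,0,0,0]'
```

```text
clock: 27.68
tool_pos: [0.5849, -0.1362, 0.0564]
orientation: [-179.9, 0.0, -101.0]
force: [0.5, 1.1, -0.4]
opening: 0.0374
gripper_force: 29.6
clock: 27.92
tool_pos: [0.5846, -0.1359, 0.0541]
orientation: [-179.9, 0.0, -101.0]
force: [-0.6, -0.1, -0.8]
opening: 0.0372
gripper_force: 29.6
```

```bash
python3 -m crank '[0,0,0,0,0,2,0, 0,0,0,0,0,0,0, 0,0,0,0,0,1,0, 0,0,0,0,0,0,0]'
python3 -m crank '[0,0,0,0,0,0,0.5, 0,0,0,0,0,0,0.6, 0,0,0,0,0,0,0.8, 0,0,0,0,0,0,1, 0,0,0,0,0,-40,1]'
python3 -m crank '[0,0,0,0,0,-60,1, 0,0,0,0,0,-60,1, 0,0,0,50,0,-60,1, 0,0,0,0,0,-50,1, 0,0,0,0,0,0,1]'
python3 - <<'E'
from h import *
n={}
a=eyes.snapshot("scene")[110:260,160:380]; b=eyes.snapshot("side")[130:280,220:380]
cv2.imwrite("pics/fin.png",np.hstack([cv2.resize(a,None,fx=2,fy=3,interpolation=3),cv2.resize(b,None,fx=2.2,fy=3,interpolation=3)]))
E
```

```text
clock: 28.42
tool_pos: [0.5846, -0.1359, 0.0516]
orientation: [-180.0, -0.0, -101.0]
force: [-1.8, 0.6, 7.6]
opening: 0.0375
gripper_force: 30.3
clock: 29.05
tool_pos: [0.5819, -0.1359, 0.0879]
orientation: [179.6, -0.1, -101.1]
force: [1.3, 0.7, 1.3]
opening: 0.0774
gripper_force: 0.0
clock: 29.68
tool_pos: [0.5783, -0.1761, 0.3134]
orientation: [-179.5, 0.0, -101.1]
force: [0.3, -0.2, -0.9]
opening: 0.0878
gripper_force: 0.0
```

View pics/fin.png

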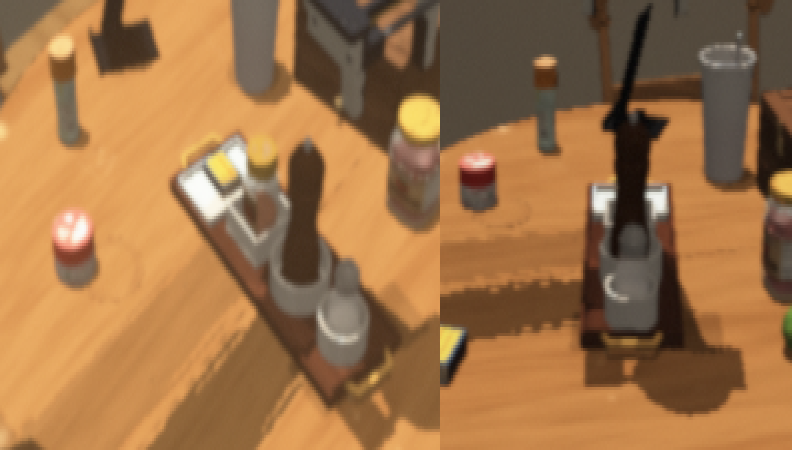

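All four things are standing in their own holders, and the pill bottle and balm pot are untouched. Handing in.

```bash
python3 -c "
from plant import ctrl
print(ctrl.close_job())"
```

```text
the job is handed in; nothing more can be done
None
```

The job is handed in: the final camera view showed mill, shaker, jar and matchbox each in its own holder, with the pill bottle and balm pot left where they were; the judge returned no verdict.

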